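# Wedge the capsule filler's plate level

### The arm

A 6-joint arm with a two-finger parallel gripper is mounted at the origin on a cart in front of the work surface, level with it; the furniture and walls round the work are solid. World frame = base frame: x ahead of the robot, y to its left, z up, the work surface at z = 0. Lengths are in m, angles in rad, forces in N, time in s.
With the tool pointing down it reaches from about 0.375 to 0.9 m from the base axis. Payload 3.1 kg.
Tool frame: the origin (TCP) lies between the finger pads; the fingertips stand manip.finger_overhang ahead of it and the grasp point (between the pads) lies 5 mm behind it (manip.finger_overhang is the distance from the TCP to the fingertips, in m); z points along the fingers, y is the line along which they close (so a half turn about z gives the same grasp; the last joint's range is limited). The gripper opens to 85 mm and grips with 20 to 120 N. Pads are 22 mm wide; open, the fingers measure 114 mm over their backs; the gripper's body (76 mm by 85 mm) begins 54 mm behind the grasp point. The pads swing forward as they close: fully open they stand 13 mm farther back than shut.
Start: joints at [1.03, 0.527, 1.433, -0, 1.181, -0.178], TCP at [0.222, 0.584, 0.245] pointing down, gripper open.
Joint ranges: [-3.08, 3.08], [-0.75, 2.2], [0.22, 2.44], [-1.43, 4.57], [0, 2.65], [-2.85, 2.85]. Speed limits (rad/s): [2.79, 2.79, 3.14, 3.14, 3.14, 3.14].

### API

Orientations are given as a unit quaternion [x, y, z, w].
In Python, from station import manip gives the robot as it stands.
- The arm moves only by the tool drive_tool, never from a script. Its argument "plan" is a list of rows, each a list of 7 numbers: the shift along the tool's x, y, z in m, then the turn, a rotation vector about the tool's x, y, z in degrees, then the opening, from -1 (shut) to 1 (fully open). In form: [[x, y, z, wx, wy, wz, gripper], ...]. A call has 1 to 10 rows; each row shifts and turns the commanded pose from where the row before left it, along the tool's axes as they then stand; what a row does not reach is not made up. A row lasts 1/10 s, in which the tool goes at most 50 mm and 8.59 degrees, less where a joint would pass 70% of its speed; a pose out of reach is approached as far as the arm can. A call is refused whole if a number of a shift passes 0.05 or a number of a turn 8.59, either way. A call with a gripper value outside its range is refused whole. The fingers move at their own pace and stop on an object; "newtons" is the grip in N (left out, the last holds). Time passes only in rows, so rows that do not move let the fingers close. It gives the time, the measured TCP pose, the force, the opening and the grip force at its end, in the units of the state.
- manip.sense(): the state, without advancing time (a new reading comes with each control period).
- manip.snapshot(name): name is "side" or "top" or "wrist"; returns a dict with "image" (480x640x3 uint8, red, green, blue), "z_map" (480x640 float32, m along the optical axis (not along the pixel's ray), 0 where there is no reading), "fov_y" (degrees; the focal length in pixels is half the picture's height over the tangent of half this angle, whatever the lens; pixels are square), "cx", "cy" (the principal point, pixels), "k1" (the pictures are not rectified: a ray, as slopes to the right and down, at radius r is drawn at 1 + k1 r^2 times it, then the intrinsics apply), "extrinsics" (4x4, takes a point from camera to world coordinates); the wrist camera has in their place "mount" (4x4, takes a point from camera to tool coordinates, whose origin is the TCP and whose axes are the flange's). Camera axes: x right, y up, looking along -z (the intrinsics and any distortion apply to the point x, -y, -z); pixel columns grow to the right and rows downward; lengths in m; the calibration is good to about 2 mm. A picture is of the moment at which its call begins: read the wrist's pose just before it.
- manip.sign_off(): hands the job in; it is judged then, once.
The state is a dict: "t": time; "q": joint angles; "qd": joint speeds; "tau": joint torques, N m; "tcp_pos": TCP position; "tool_rot": TCP orientation; "force": force on the tool from outside, world axes, zero at the start; "ft_torque": the same for the moment, N m; "finger_gap": opening from 0.0 (shut) to 1.0 (fully open); "gripper_force": force on a finger pad.
Only numpy, scipy, OpenCV 4.12 (cv2) and the standard library are available. Lean on these libraries where they do the work, as an engineer would, in place of code of your own. Each camera call takes 0.05 s, during which the arm holds its last target. There are 200 camera calls.

### The job

The drilled plate of the hand capsule filler has dropped at its front edge. Take the wooden wedge, lay it flat on the table and slide it, thin end first, straight in under the middle of that edge until the plate is level and comes up hard against its two keepers, then leave it tightly jammed there: about 15 newtons of push is right, 20 is too much, and do not lean on the wedge from above while you push. Let only the wedge bear on the plate, and leave everything else where it is.

Things in the scene. Friction and masses are not known exactly. Their poses are not given: they have to be found in the camera images.
- filler: White U-shaped frame, 182 mm wide (y), 167 deep (x), fixed; screw feet lift its origin 0 to 2 mm off the table. Origin: middle, underside; x from the open front (robot side) to the closed back, z up. Side rails at y +-85 (12 wide, top 32 up); between them the front is open down to the table. Two black keeper tabs over the plate's front corners: x -56 to -74, inwards to y +-57, highest point 46 mm.
- plate: Aluminium plate, dark holes, blue rim, 145 deep, 150 wide, 10 mm thick, 0.28 to 0.42 kg. Hinged 70 mm behind its origin (frame x +70, z 30 mm). Origin: mid thickness, middle; x as the frame's, z normal to it, upright when level. Starts dropped 0.07 to 0.10 rad on a stop. The keepers stop it going up, set differently each time: hard up within 0.018 rad either way of level, no reading tells where.
- plate_rail (a point): Middle of the lowest line of the round steel rail (10 mm thick) under the plate's front edge: 140 mm in front of the hinge; 19 mm above the frame's underside when level, 4 to 10 when dropped. Raising the plate takes 2 to 6 N of push, more if the hand presses the wedge down on the table; against the keepers it climbs over several mm. Friction holds the wedge when let go.
- wedge: Loose pale wooden wedge, red butt, 140 mm long, 34 wide, 0.06 kg. Origin: underside, below the centre of its grip block; x to the thin end, z up when it lies flat. Grip block x -18 to +18, 26 high, flat sides 34 apart; from there the top slopes straight to 3 mm thick at the thin end at x +122; underside flat. With the plate level the thin end is 60 to 97 mm past the rail.
- dish_0: Bystander: small white porcelain dish, 66 mm across, 20 mm high; origin at the centre of its underside.
- stamp: Bystander: dark wooden hand stamp, 27x36 mm, 70 mm high; origin at the centre of its underside.
- jar_a: Bystander: spice jar with a red cap, 45 mm across, 106 mm high; origin at the centre of its underside.
- tape_roll: Bystander: roll of brown tape lying flat, 94 mm across, 48 mm high; origin at the centre of its underside.
Not all that is in view belongs to the job. Of the things like the wedge, leave any that is black; of the rest the larger one is meant.

How it is judged:
On the way:
1. the wedge's thin end is under the front edge of the plate, which is still down (x of wedge in the frame of filler above -0.184 m and height (world z) of wedge below 0.01 m and angle between plate's own z axis and vertical above 0.03 rad and y of wedge in the frame of filler between -0.06 and 0.06 m and angle between the x axis of wedge and the x axis of filler, either way round below 0.3 rad and angle between wedge's own z axis and vertical below 0.12 rad), for 0.05 s.
At the end, for the whole second after the job is handed in: Plate level within 0.028 rad and jammed against its keepers, the wedge bearing on it with over 6.5 N by itself (weight alone: at most 2.5 N); wedge at rest, flat on the table (0.06 rad), in from the front within 40 mm of the edge's middle and 0.3 rad of straight, grip block outside (angle between plate's own z axis and vertical below 0.028 rad and contact force between wedge and plate above 6.5 N and y of wedge in the frame of filler between -0.04 and 0.04 m and x of wedge in the frame of filler below -0.085 m and angle between the x axis of wedge and the x axis of filler, either way round below 0.3 rad and angle between wedge's own z axis and vertical below 0.06 rad and height (world z) of wedge below 0.006 m and linear speed of wedge below 0.01 m/s); the robot touches nothing.
It fails at once if the wedge is forced: it bears on the plate with more than 16 N (contact force between wedge and plate above 16 N).
It fails at once if the robot itself touches the plate with more than 2 N (contact force between any of the fingers, the arm and plate above 2 N).
It fails at once if the capsule filler's frame or its keepers are struck (more than 15 N) by the robot (contact force between any of the fingers, the arm and filler above 15 N).
It fails at once if a bystander is moved by more than 20 mm (distance of any of dish_0, stamp, jar_a, tape_roll from where it was at the start of the episode above 0.02 m).
It also fails if it takes over 72 s, if anything falls off the work surface, if the arm or the gripper's body presses on something with over 40 N, if the wrist force passes 120 N, or if a joint passes its speed limit or range.

## Working session

There is one attempt and no reset: what is moved stays moved. The work goes in short steps, Python scripts to look and compute and a tool call to move; the robot and the scene stay as the last step left them, time stands still between calls to the robot, and variables do not carry over. Pictures are saved under pics/ and viewed, at most 10 in all, crops included, and the job is handed in when it is done.

Besides the shell and the picture viewer there is one more tool, called after "Request:" as name([rows], argument=value, ...), one row to a line, values as JSON. drive_tool: Moves the arm, as the interface text tells. Its arguments: {"type":"object","properties":{"plan":{"type":"array"},"newtons":{"type":"number"}},"required":["plan"]}

```bash
mkdir -p pics
cat > h.py <<'E'
import numpy as np, cv2
from station import manip
from scipy.spatial.transform import Rotation as R
def load(n): return np.load(f'pics/{n}.npy',allow_pickle=True).item()
def snap(n,name):
    s=manip.sense(); d=manip.snapshot(n)
    if 'mount' in d:
        T=np.eye(4);T[:3,:3]=R.from_quat(s['tool_rot']).as_matrix();T[:3,3]=s['tcp_pos'];d['extrinsics']=T@d['mount']
    np.save(f'pics/{name}.npy',d,allow_pickle=True); cv2.imwrite(f'pics/{name}.png',d['image'][:,:,::-1]); return d
def rays(d,uv):
    uv=np.asarray(uv,float).reshape(-1,2); f=240/np.tan(np.radians(d['fov_y'])/2)
    K=np.array([[f,0,d['cx']],[0,f,d['cy']],[0,0,1]])
    p=cv2.undistortPoints(uv[:,None],K,np.array([d['k1'],0,0,0,0.]))[:,0]
    return np.c_[p[:,0],-p[:,1],-np.ones(len(p))]
def onplane(d,uv,z):
    E=d['extrinsics'];r=rays(d,uv)@E[:3,:3].T;o=E[:3,3]; return o+r*((z-o[2])/r[:,2])[:,None]
def bydepth(d,uv):
    uv=np.asarray(uv).reshape(-1,2);z=d['z_map'][uv[:,1].astype(int),uv[:,0].astype(int)]
    return (rays(d,uv)*z[:,None])@d['extrinsics'][:3,:3].T+d['extrinsics'][:3,3]
E
python3 - <<'E'
from h import *
s=manip.sense();print(s,manip.finger_overhang)
for n in('top','side'):
    d=snap(n,n+'0');print(n,d['fov_y'],d['cx'],d['cy'],d['k1'],d['extrinsics'].round(3).tolist())
E
```

```text
{'t': 0.0, 'q': array([ 1.02944815e+00,  5.28470033e-01,  1.43392857e+00, -4.29137229e-05,
        1.18140697e+00, -1.78517800e-01]), 'qd': array([ 0.00035867,  0.00054906, -0.00015063,  0.00170138, -0.00071385,
       -0.00020969]), 'tau': array([-1.39370106e-03, -4.42351627e+01, -1.78023845e+01, -4.34103595e-04,
        8.33984610e-03, -3.56089311e-05]), 'tcp_pos': array([0.22145092, 0.58369926, 0.24432287]), 'tool_rot': array([ 1.80413576e-01,  9.83590218e-01, -1.04254931e-03, -3.71138684e-04]), 'force': array([0.41966332, 1.23057695, 0.34854871]), 'ft_torque': array([0.03426683, 0.01103221, 0.03059896]), 'gripper_force': 0.0, 'finger_gap': 0.998879243718463} 0.014
top 49.439828823045794 317.18493847588127 233.34165322242328 -0.08337323818177196 [[0.019, 0.988, -0.155, 0.356], [-1.0, 0.022, 0.015, 0.083], [0.019, 0.154, 0.988, 1.493], [0.0, 0.0, 0.0, 1.0]]
side 44.19395987495571 326.4325917545311 233.73187953476048 -0.046463113467415704 [[-0.999, -0.045, 0.024, 0.615], [0.046, -0.573, 0.818, 1.341], [-0.023, 0.818, 0.575, 0.941], [0.0, 0.0, 0.0, 1.0]]
```

View pics/top0.png

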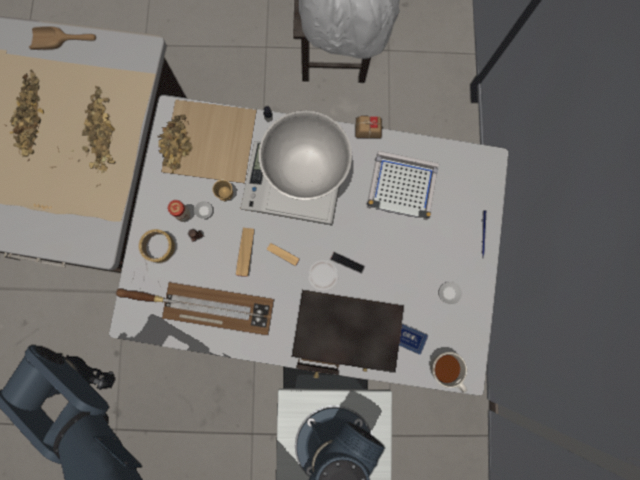

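View pics/side0.png

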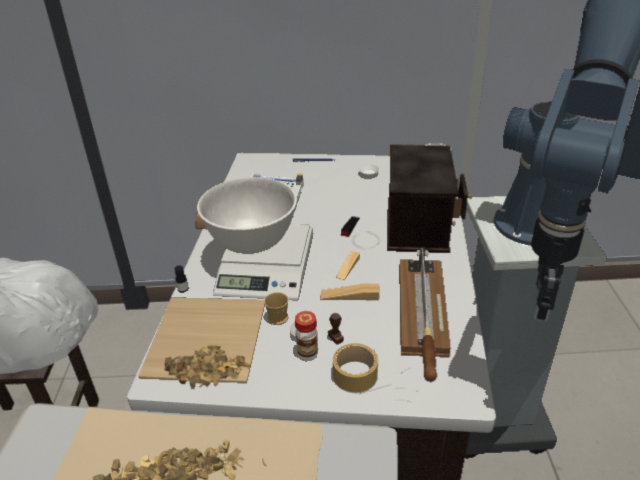

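The top view shows three wedge-like things: a large pale one at (245,251), a small pale one at (283,254) and a black one at (347,261). The large pale one at (245,251) fits, since it is not black and is the larger of the other two. The filler is at (403,185), open toward the robot (down in the picture). I'll confirm with an enlarged crop and measure.

Run:
```python
from h import *
t=load('top0');im=t['image'][:,:,::-1]
a=cv2.resize(im[215:290,220:310],None,fx=4.4,fy=4.4,interpolation=cv2.INTER_CUBIC)
b=cv2.resize(im[145:225,360:445],None,fx=4.4,fy=4.4,interpolation=cv2.INTER_CUBIC)
c=np.zeros((max(a.shape[0],b.shape[0]),a.shape[1]+b.shape[1],3),np.uint8);c[:a.shape[0],:a.shape[1]]=a;c[:b.shape[0],a.shape[1]:]=b
cv2.imwrite('pics/crop1.png',c);print(a.shape)
for n,p in dict(w=(245,251),ws=(283,254),bk=(347,261),fl=(403,185),box=(348,330),bowl=(305,155),rim=(350,155),sc=(325,205),ring=(323,274),dish=(450,292),knife=(220,300),stamp=(195,235),cut=(260,312)).items(): print(n,bydepth(t,p).round(3))
hsv=cv2.cvtColor(im,cv2.COLOR_BGR2HSV)
m=cv2.inRange(hsv,(5,70,120),(30,255,255));m[:, :230]=0;m[:,305:]=0;m[:222]=0;m[285:]=0
for k in cv2.findContours(m,0,2)[0]:
    if cv2.contourArea(k)>50:
        r=cv2.minAreaRect(k);bx=cv2.boxPoints(r);print(cv2.contourArea(k),bx.round(1).tolist());print(onplane(t,bx,0.015).round(4).tolist())
```

```text
(330, 396, 3)
w [[0.53  0.263 0.029]]
ws [[0.525 0.156 0.023]]
bk [[ 0.51  -0.027  0.013]]
fl [[ 0.731 -0.185  0.035]]
box [[ 0.32  -0.018  0.189]]
bowl [[0.806 0.1   0.06 ]]
rim [[ 0.772 -0.02   0.177]]
sc [[0.663 0.04  0.054]]
ring [[0.472 0.041 0.003]]
dish [[ 0.427 -0.325  0.007]]
knife [[0.391 0.326 0.039]]
stamp [[0.567 0.399 0.067]]
cut [[0.36  0.209 0.089]]
223.5 [[266.29998779296875, 248.89999389648438], [270.29998779296875, 242.0], [299.0, 258.3999938964844], [295.1000061035156, 265.29998779296875]]
[[0.5395, 0.204, 0.015], [0.5596, 0.1934, 0.015], [0.5141, 0.11, 0.015], [0.4942, 0.1207, 0.015]]
491.5 [[235.1999969482422, 274.6000061035156], [242.10000610351562, 227.0], [253.8000030517578, 228.6999969482422], [246.8000030517578, 276.29998779296875]]
[[0.4642, 0.2899, 0.015], [0.6014, 0.2757, 0.015], [0.5971, 0.242, 0.015], [0.4601, 0.2567, 0.015]]
```

View pics/crop1.png

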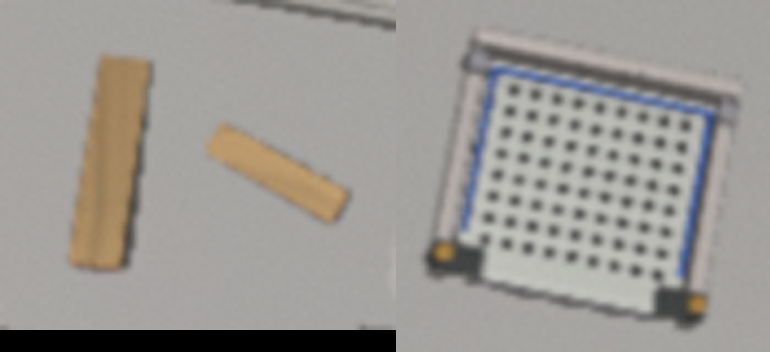

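Run:
```python
from h import *
t=load('top0');s=load('side0')
for f in np.linspace(.04,.96,10):
    p=np.array([248,228.5])*(1-f)+np.array([241,275])*f; print(bydepth(t,p.round()).round(3))
im=s['image'][:,:,::-1]
cv2.imwrite('pics/crop2.png',cv2.resize(im[245:310,310:390],None,fx=8,fy=8,interpolation=cv2.INTER_CUBIC))
for y in range(282,301,3):
    print(y,[tuple(bydepth(s,(x,y))[0].round(3)) for x in (324,335,350,365,376)])
```

```text
[[0.594 0.259 0.007]]
[[0.58  0.262 0.005]]
[[0.564 0.263 0.012]]
[[0.55  0.263 0.014]]
[[0.537 0.264 0.019]]
[[0.523 0.266 0.021]]
[[0.508 0.268 0.025]]
[[0.493 0.267 0.031]]
[[0.482 0.27  0.029]]
[[0.468 0.272 0.026]]
282 [(np.float64(0.591), np.float64(0.207), np.float64(-0.001)), (np.float64(0.564), np.float64(0.212), np.float64(0.002)), (np.float64(0.527), np.float64(0.211), np.float64(-0.001)), (np.float64(0.49), np.float64(0.216), np.float64(0.001)), (np.float64(0.463), np.float64(0.219), np.float64(0.001))]
285 [(np.float64(0.592), np.float64(0.218), np.float64(-0.001)), (np.float64(0.565), np.float64(0.219), np.float64(-0.002)), (np.float64(0.53), np.float64(0.246), np.float64(0.018)), (np.float64(0.495), np.float64(0.258), np.float64(0.026)), (np.float64(0.468), np.float64(0.257), np.float64(0.023))]
288 [(np.float64(0.593), np.float64(0.234), np.float64(0.002)), (np.float64(0.566), np.float64(0.246), np.float64(0.011)), (np.float64(0.531), np.float64(0.259), np.float64(0.02)), (np.float64(0.496), np.float64(0.269), np.float64(0.026)), (np.float64(0.47), np.float64(0.27), n
[... 514 characters left out ...]
497), np.float64(0.284), np.float64(0.02)), (np.float64(0.471), np.float64(0.287), np.float64(0.021))]
297 [(np.float64(0.594), np.float64(0.265), np.float64(0.001)), (np.float64(0.568), np.float64(0.276), np.float64(0.008)), (np.float64(0.532), np.float64(0.278), np.float64(0.008)), (np.float64(0.497), np.float64(0.285), np.float64(0.012)), (np.float64(0.471), np.float64(0.289), np.float64(0.013))]
300 [(np.float64(0.594), np.float64(0.276), np.float64(0.001)), (np.float64(0.568), np.float64(0.277), np.float64(-0.0)), (np.float64(0.532), np.float64(0.28), np.float64(0.001)), (np.float64(0.497), np.float64(0.285), np.float64(0.002)), (np.float64(0.471), np.float64(0.285), np.float64(0.001))]
```

View pics/crop2.png

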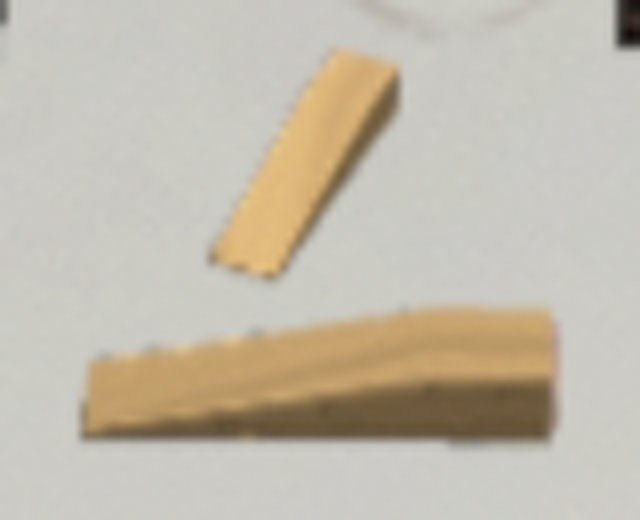

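Confirmed: the large pale wedge at top (245,251) already lies flat, with its thick butt toward the robot (right in the side crop) and its thin end toward +x. The small one measures only about 94×23 mm. Next I measure the filler's pose and the black box's extents.

Run:
```python
from h import *
t=load('top0');im=t['image'][:,:,::-1];hsv=cv2.cvtColor(im,cv2.COLOR_BGR2HSV)
m=cv2.inRange(hsv,(10,100,100),(30,255,255));m[:195]=0;m[220:]=0;m[:,:362]=0;m[:,440:]=0
k=[]
for c in cv2.connectedComponentsWithStats(m)[2:][0][:0]: pass
n,l,st,ce=cv2.connectedComponentsWithStats(m);print(st[1:,4],ce[1:])
K=onplane(t,ce[1:],.044);print('knobs',K.round(4), np.linalg.norm(K[0]-K[-1]))
B=onplane(t,[(379.1,151.8),(438.6,164.3)],.032);print('back',B.round(4),np.linalg.norm(B[0]-B[1]))
for p in [(372,206),(376,160),(385,154),(430,162),(425,212),(372,190),(434,180)]:print(p,bydepth(t,p).round(3))
# blue rim points
mb=cv2.inRange(hsv,(105,90,60),(125,255,255));mb[:150]=0;mb[225:]=0;mb[:,:365]=0;mb[:,445:]=0
k=np.argwhere(mb)[:,::-1].astype(np.float32);r=cv2.minAreaRect(k);P=onplane(t,cv2.boxPoints(r),.033);print('blue',P.round(4).tolist(),P.mean(0))
print('box',onplane(t,[(302,290),(404,304),(396,372),(293,358)],.19).round(3).tolist())
# wedge: thin edge & butt
print('thin',onplane(t,[(242.1,227.0),(253.8,228.7)],.003).round(4).tolist(),'butt',onplane(t,[(235.2,274.6),(246.8,276.3)],.026).round(4).tolist())
```

```text
[14 11] [[370.5        201.71428571]
 [427.81818182 213.81818182]]
knobs [[ 0.6777 -0.0901  0.044 ]
 [ 0.6465 -0.2545  0.044 ]] 0.16734747116328297
back [[ 0.8304 -0.1165  0.032 ]
 [ 0.7975 -0.2917  0.032 ]] 0.17826046946666557
(372, 206) [[ 0.675 -0.1   -0.   ]]
(376, 160) [[ 0.806 -0.108  0.028]]
(385, 154) [[ 0.821 -0.132  0.043]]
(430, 162) [[ 0.803 -0.266  0.035]]
(425, 212) [[ 0.652 -0.247  0.04 ]]
(372, 190) [[ 0.714 -0.095  0.038]]
(434, 180) [[ 0.749 -0.277  0.033]]
blue [[0.6948, -0.1016, 0.033], [0.8057, -0.1231, 0.033], [0.779, -0.2733, 0.033], [0.6684, -0.2497, 0.033]] [ 0.73697752 -0.18691894  0.033     ]
box [[0.417, 0.097, 0.19], [0.387, -0.158, 0.19], [0.22, -0.138, 0.19], [0.25, 0.116, 0.19]]
thin [[0.6033, 0.2773, 0.003], [0.5991, 0.2433, 0.003]] butt [[0.4634, 0.2883, 0.026], [0.4593, 0.2554, 0.026]]
```

Request:
drive_tool([
  [0,0,0,0,0,-7.5,1],
  [0,0,0,0,0,-7.5,1],
  [0,0,0,0,0,0,1],
])

```text
t: 0.4
tcp_pos: [0.2216, 0.584, 0.2448]
tool_rot: [0.051, 0.999, -0.001, -0.0]
force: [-0.8, -0.2, 0.0]
finger_gap: 0.998
gripper_force: 0.0
```

```bash
cat >> h.py <<'E'
def go(x,y,z,yaw):
    "total tool-frame shift to world point; yaw = wanted world angle of wedge axis (tool y at yaw+90, mod 180)"
    s=manip.sense();M=R.from_quat(s['tool_rot']).as_matrix()
    a=np.degrees(np.arctan2(M[1,1],M[0,1])); d=(np.degrees(yaw)+90-a+90)%180-90
    print('t',s['t'],'tcp',s['tcp_pos'].round(4),'z',M[:,2].round(4),'shift',(M.T@(np.array([x,y,z])-s['tcp_pos'])).round(4),'turn tool z',-d.round(2),'F',s['force'].round(2),'gap',s['finger_gap'],'q',s['q'].round(2))
E
python3 -c "
from h import *
go(.479,.270,.15,-.1)"
```

```text
t 0.4 tcp [0.2216 0.584  0.2448] z [-6.e-04 -1.e-03 -1.e+00] shift [-0.2879 -0.2863  0.0949] turn tool z -0.07 F [-0.8  -0.2   0.02] gap 0.9977770504475513 q [ 1.03  0.53  1.43 -0.    1.18 -0.44]
```

Request:
drive_tool([
  [-0.036,-0.036,0,0,0,0,1],
  [-0.036,-0.036,0,0,0,0,1],
  [-0.036,-0.036,0,0,0,0,1],
  [-0.036,-0.036,0,0,0,0,1],
  [-0.036,-0.036,0,0,0,0,1],
  [-0.036,-0.036,0.015,0,0,0,1],
  [-0.036,-0.036,0.04,0,0,0,1],
  [-0.036,-0.034,0.04,0,0,0,1],
  [0,0,0,0,0,0,1],
  [0,0,0,0,0,0,1],
])

```text
t: 1.4
tcp_pos: [0.4604, 0.2927, 0.168]
tool_rot: [0.053, 0.999, -0.0, -0.001]
force: [-0.3, 0.8, 0.0]
finger_gap: 1.001
gripper_force: 0.0
```

```bash
python3 -c "
from h import *
go(.479,.270,.016,-.1)
d=snap('wrist','w1')"
```

```text
t 1.4 tcp [0.4604 0.2927 0.168 ] z [-2.6e-03 -6.0e-04 -1.0e+00] shift [-0.0213 -0.0205  0.1519] turn tool z -0.32 F [-0.35  0.82  0.04] gap 1.000816781524183 q [ 0.36  0.53  1.71  0.    0.91 -1.1 ]
```

View pics/w1.png

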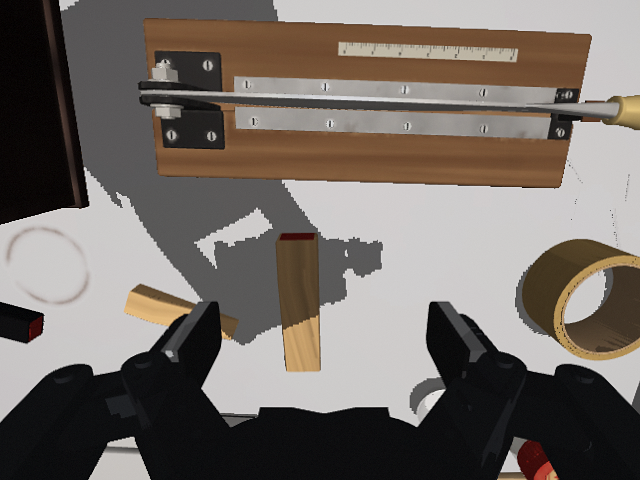

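The wrist view shows the wedge with its red butt at (298,238) toward the robot and its thin end at (304,371). The small wedge at left (180,310) and the tape roll at right (585,300) are both clear of the fingers.

Run:
```python
from h import *
d=load('w1')
b=onplane(d,[(277,240),(320,239)],.026);e=onplane(d,[(286.5,371),(321,370)],.003)
print(b.round(4),e.round(4)); B=b.mean(0);E=e.mean(0);v=(E-B)[:2];L=np.linalg.norm(v);yaw=np.arctan2(v[1],v[0]);o=B[:2]+v/L*.018
print(L,yaw,o);go(o[0],o[1],.016,yaw)
```

```text
[[0.4638 0.255  0.026 ]
 [0.4666 0.2895 0.026 ]] [[0.6037 0.2412 0.003 ]
 [0.606  0.2751 0.003 ]]
0.14031955434889612 -0.10068549759566733 [0.48315185 0.27045578]
t 1.45 tcp [0.4603 0.2937 0.1689] z [-7.e-04  2.e-04 -1.e+00] shift [-0.0252 -0.0208  0.1529] turn tool z -0.15 F [0.73 0.34 0.3 ] gap 0.9985889790614194 q [ 0.36  0.53  1.71  0.    0.91 -1.1 ]
```

Request:
drive_tool([
  [-0.0235,-0.021,0,0,0,0,1],
  [0,0,0.03,0,0,0,1],
  [0,0,0.03,0,0,0,1],
  [0,0,0.03,0,0,0,1],
  [0,0,0.03,0,0,0,1],
  [0,0,0.02,0,0,0,1],
  [0,0,0.008,0,0,0,1],
  [0,0,0,0,0,0,1],
  [0,0,0,0,0,0,1],
])

```text
t: 2.35
tcp_pos: [0.4823, 0.2713, 0.0221]
tool_rot: [0.05, 0.999, 0.0, 0.001]
force: [0.1, 0.3, 0.6]
finger_gap: 1.002
gripper_force: 0.0
```

```bash
python3 -c "
from h import *
go(.482,.270,.018,-.1)"
```

```text
t 2.35 tcp [0.4823 0.2713 0.0221] z [ 2.3e-03  8.0e-04 -1.0e+00] shift [ 0.0001 -0.0013  0.0041] turn tool z -0.0 F [0.13 0.3  0.59] gap 1.0017958021468056 q [ 0.31  0.78  1.76  0.    0.6  -1.16]
```

Request:
drive_tool([
  [0,-0.001,0.004,0,0,0,1],
  [0,0,0,0,0,0,0],
  [0,0,0,0,0,0,-1],
  [0,0,0,0,0,0,-1],
  [0,0,0,0,0,0,-1],
  [0,0,0,0,0,0,-1],
  [0,0,0,0,0,0,-1],
  [0,0,0,0,0,0,-1],
], newtons=60)

```text
t: 3.15
tcp_pos: [0.482, 0.2693, 0.0174]
tool_rot: [0.051, 0.999, 0.0, 0.0]
force: [1.0, 0.3, 6.0]
finger_gap: 0.383
gripper_force: 61.6
```

```bash
python3 -c "
from h import *
go(.482,.270,.018,-.1)"
```

```text
t 3.15 tcp [0.482  0.2693 0.0174] z [ 9.e-04  2.e-04 -1.e+00] shift [ 0.      0.0007 -0.0006] turn tool z -0.07 F [1.03 0.34 5.99] gap 0.38349705903900705 q [ 0.31  0.79  1.76 -0.    0.59 -1.16]
```

Request:
drive_tool([
  [0,0,-0.02,0,0,0,-1],
  [0,0,-0.035,0,0,0,-1],
  [0,0,-0.035,0,0,0,-1],
  [0,0,0,0,0,5.2,-1],
  [0,0,0,0,0,0,-1],
])

```text
t: 3.65
tcp_pos: [0.4819, 0.2694, 0.1077]
tool_rot: [0.096, 0.995, 0.0, 0.001]
force: [-0.3, 0.8, -0.7]
finger_gap: 0.383
gripper_force: 60.9
```

```bash
python3 -c "
from h import *
go(.517,-.146,.107,-.19)"
```

```text
t 3.65 tcp [0.4819 0.2694 0.1077] z [ 1.6e-03  5.0e-04 -1.0e+00] shift [-0.1136 -0.4011  0.0006] turn tool z -0.1 F [-0.27  0.77 -0.74] gap 0.3834261084293748 q [ 0.31  0.63  1.73  0.    0.78 -1.07]
```

Request:
drive_tool([
  [-0.0115,-0.04,0,0,0,0,-1],
  [-0.0115,-0.04,0,0,0,0,-1],
  [-0.0115,-0.04,0,0,0,0,-1],
  [-0.0115,-0.04,0,0,0,0,-1],
  [-0.0115,-0.04,0,0,0,0,-1],
  [-0.0115,-0.04,0,0,0,0,-1],
  [-0.0115,-0.04,0,0,0,0,-1],
  [-0.0115,-0.04,0,0,0,0,-1],
  [-0.0115,-0.04,0,0,0,0,-1],
  [-0.0115,-0.04,0,0,0,0,-1],
])

```text
t: 4.65
tcp_pos: [0.5172, -0.1466, 0.1055]
tool_rot: [0.095, 0.995, 0.001, -0.001]
force: [0.5, -0.0, -1.6]
finger_gap: 0.385
gripper_force: 60.9
```

Request:
drive_tool([
  [0,0,0,0,0,0,-1],
  [0,0,0,0,0,0,-1],
])

```text
t: 4.85
tcp_pos: [0.5172, -0.1458, 0.1056]
tool_rot: [0.096, 0.995, 0.001, -0.001]
force: [0.3, 0.9, -0.8]
finger_gap: 0.384
gripper_force: 60.9
```

Run:
```python
from h import *
go(.517,-.146,.018,-.19)
a=snap('wrist','w2')['image'];b=snap('top','t2')['image'][130:250,340:460]
cv2.imwrite('pics/c2.png',cv2.resize(b,(480,480),interpolation=cv2.INTER_CUBIC)[:,:,::-1])
```

```text
t 4.85 tcp [ 0.5172 -0.1458  0.1056] z [-0.0026  0.0016 -1.    ] shift [-0.0001 -0.0003  0.0876] turn tool z -0.17 F [ 0.32  0.92 -0.77] gap 0.3840900463278932 q [-0.48  0.62  1.77  0.    0.76 -1.86]
```

View pics/w2.png

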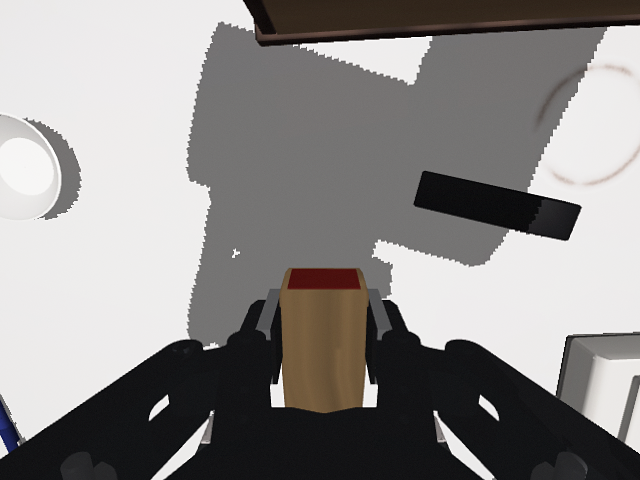

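The wedge is held straight between the fingers, with its red butt at (323,279). The black wedge at (498,205) and the dish at (20,165) are clear.

Request:
drive_tool([
  [0,0,0.03,0,0,0,-1],
  [0,0,0.03,0,0,0,-1],
  [0,0,0.02,0,0,0,-1],
  [0,0,0.006,0,0,0,-1],
  [0,0,0,0,0,0,-1],
  [0,0,0,0,0,0,-1],
])

```text
t: 5.55
tcp_pos: [0.5186, -0.1447, 0.0215]
tool_rot: [0.095, 0.995, -0.0, 0.0]
force: [-0.2, 0.5, -0.4]
finger_gap: 0.385
gripper_force: 60.9
```

Run:
```python
from h import *
go(.517,-.146,.0185,-.19)
d=snap('side','s2');cv2.imwrite('pics/s2c.png',cv2.resize(d['image'][150:270,220:400],(800,533),interpolation=cv2.INTER_CUBIC)[:,:,::-1])
```

```text
t 5.55 tcp [ 0.5186 -0.1447  0.0215] z [ 6.e-04 -3.e-04 -1.e+00] shift [ 0.0014 -0.0016  0.003 ] turn tool z -0.02 F [-0.16  0.52 -0.4 ] gap 0.38520491180328764 q [-0.48  0.77  1.8   0.    0.57 -1.86]
```

View pics/s2c.png

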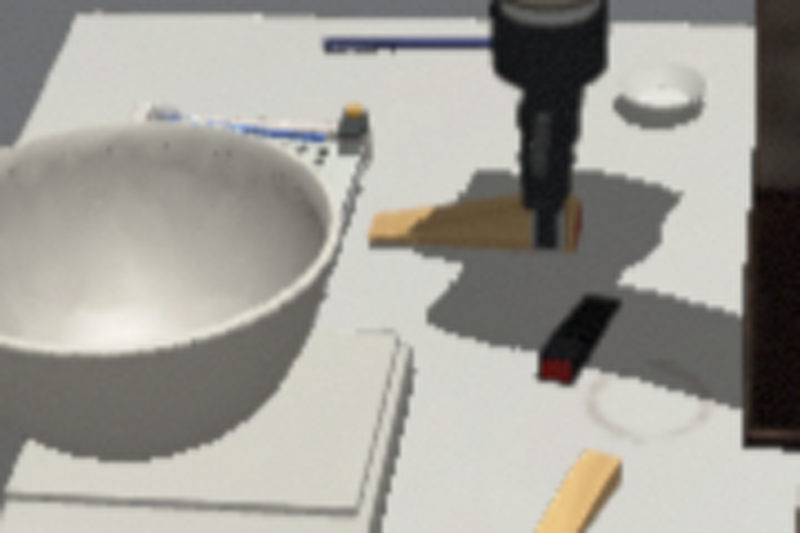

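The side view shows the wedge level in the gripper, its thin end at crop (372,240) just in front of the filler's front edge. I'll lower it until it touches the table.

Request:
drive_tool([
  [0,0,0.0025,0,0,0,-1],
  [0,0,0,0,0,0,-1],
  [0,0,0,0,0,0,-1],
])

```text
t: 5.9
tcp_pos: [0.5185, -0.1454, 0.0188]
tool_rot: [0.096, 0.995, -0.0, 0.0]
force: [-0.0, -1.3, -0.6]
finger_gap: 0.384
gripper_force: 60.9
```

Request:
drive_tool([
  [0,0,0.001,0,0,0,-1],
  [0,0,0,0,0,0,-1],
  [0,0,0,0,0,0,-1],
])

```text
t: 6.2
tcp_pos: [0.5183, -0.1454, 0.0174]
tool_rot: [0.096, 0.995, -0.0, 0.0]
force: [-0.1, -1.1, 0.1]
finger_gap: 0.385
gripper_force: 60.9
```

Request:
drive_tool([
  [-0.005,0,0.0005,0,0,0,-1],
  [-0.005,0,0,0,0,0,-1],
  [-0.005,0,0,0,0,0,-1],
  [-0.003,0,0,0,0,0,-1],
  [0,0,0,0,0,0,-1],
  [0,0,0,0,0,0,-1],
])

```text
t: 6.8
tcp_pos: [0.5352, -0.1483, 0.0174]
tool_rot: [0.096, 0.995, 0.0, -0.001]
force: [-3.3, -0.2, 5.1]
finger_gap: 0.383
gripper_force: 61.6
```

Request:
drive_tool([
  [-0.003,0,0,0,0,0,-1],
  [-0.003,0,0,0,0,0,-1],
  [0,0,0,0,0,0,-1],
  [0,0,0,0,0,0,-1],
])

```text
t: 7.2
tcp_pos: [0.541, -0.1495, 0.0174]
tool_rot: [0.096, 0.995, 0.0, -0.001]
force: [-2.4, 1.1, 5.0]
finger_gap: 0.381
gripper_force: 61.7
```

Request:
drive_tool([
  [-0.003,0,0,0,0,0,-1],
  [-0.003,0,0,0,0,0,-1],
  [0,0,0,0,0,0,-1],
  [0,0,0,0,0,0,-1],
])

```text
t: 7.6
tcp_pos: [0.5468, -0.1506, 0.0174]
tool_rot: [0.096, 0.995, 0.0, -0.001]
force: [-2.0, 1.7, 6.7]
finger_gap: 0.384
gripper_force: 61.7
```

Request:
drive_tool([
  [-0.003,0,-0.0004,0,0,0,-1],
  [-0.003,0,0,0,0,0,-1],
  [-0.002,0,0,0,0,0,-1],
  [0,0,0,0,0,0,-1],
  [0,0,0,0,0,0,-1],
])

```text
t: 8.1
tcp_pos: [0.5555, -0.1524, 0.0174]
tool_rot: [0.096, 0.995, 0.0, -0.0]
force: [-2.2, 0.2, 5.1]
finger_gap: 0.384
gripper_force: 61.5
```

Request:
drive_tool([
  [-0.003,0,0,0,0,0,-1],
  [-0.003,0,0,0,0,0,-1],
  [-0.002,0,0,0,0,0,-1],
  [0,0,0,0,0,0,-1],
  [0,0,0,0,0,0,-1],
])

```text
t: 8.6
tcp_pos: [0.5632, -0.1539, 0.0174]
tool_rot: [0.096, 0.995, 0.0, -0.0]
force: [-3.0, 0.2, 4.9]
finger_gap: 0.385
gripper_force: 61.6
```

Request:
drive_tool([
  [-0.003,0,0,0,0,0,-1],
  [-0.003,0,0,0,0,0,-1],
  [-0.002,0,0,0,0,0,-1],
  [0,0,0,0,0,0,-1],
  [0,0,0,0,0,0,-1],
])

```text
t: 9.1
tcp_pos: [0.5677, -0.1544, 0.0174]
tool_rot: [0.095, 0.995, 0.001, -0.004]
force: [-9.5, 1.2, 10.2]
finger_gap: 0.384
gripper_force: 62.3
```

Contact with the rail has started, and the hand also presses down a little. I'll let go, back out and do the final pushing on the butt with shut fingers, so that nothing leans on the wedge.

Request:
drive_tool([
  [0.003,0,-0.0004,0,0,0,-1],
  [0,0,0,0,0,0,0],
  [0,0,0,0,0,0,1],
  [0,0,0,0,0,0,1],
  [0,0,0,0,0,0,1],
  [0,0,-0.008,0,0,0,1],
  [0.025,0,0,0,0,0,1],
  [0.03,0,0,0,0,0,1],
  [0,0,0,0,0,0,1],
])

```text
t: 10.0
tcp_pos: [0.5094, -0.1423, 0.0258]
tool_rot: [0.096, 0.995, 0.001, -0.004]
force: [-0.4, 0.8, 0.3]
finger_gap: 1.002
gripper_force: 0.0
```

Request:
drive_tool([
  [0,0,0,0,0,0,-1],
  [0,0,0,0,0,0,-1],
  [0,0,0,0,0,0,-1],
  [0,0,0,0,0,0,-1],
  [0,0,0,0,0,0,-1],
  [0,0,0,0,0,0,-1],
  [0,0,0,0,0,0,-1],
  [0,0,0,0,0,0,-1],
], newtons=40)

```text
t: 10.8
tcp_pos: [0.5143, -0.1445, 0.0256]
tool_rot: [0.096, 0.995, -0.0, -0.0]
force: [-0.7, 0.6, 0.7]
finger_gap: 0.004
gripper_force: 0.0
```

Run:
```python
from h import *
go(.517,-.146,.022,-.19)
F=[]
d=snap('wrist','w3')
```

```text
t 10.8 tcp [ 0.5143 -0.1445  0.0256] z [-1.e-04 -0.e+00 -1.e+00] shift [-0.0029 -0.001   0.0036] turn tool z -0.1 F [-0.69  0.61  0.69] gap 0.003921869514828463 q [-0.48  0.76  1.81 -0.    0.57 -1.86]
```

View pics/w3.png

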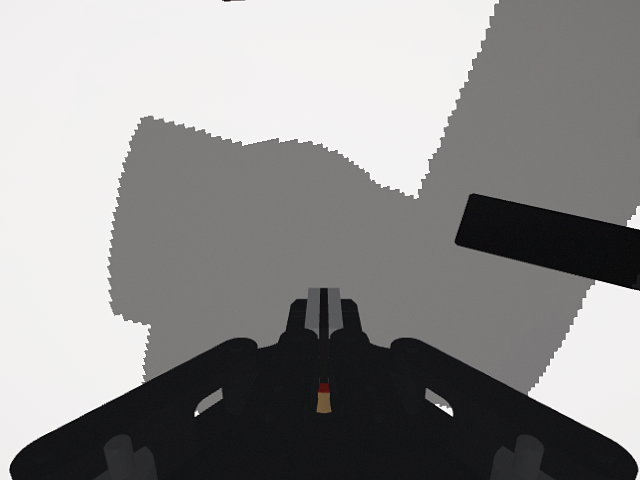

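The fingers are shut and centred behind the wedge's butt, which shows as the red strip at (323,388). I'll lower them and approach.

Request:
drive_tool([
  [-0.01,0,0.005,0,0,0,-1],
  [-0.008,0,0,0,0,0,-1],
  [0,0,0,0,0,0,-1],
  [0,0,0,0,0,0,-1],
  [0,0,0,0,0,0,-1],
])

```text
t: 11.35
tcp_pos: [0.5317, -0.1478, 0.0206]
tool_rot: [0.096, 0.995, 0.0, -0.0]
force: [0.5, -0.9, 0.4]
finger_gap: 0.0
gripper_force: 0.0
```

Request:
drive_tool([
  [-0.002,0,0,0,0,0,-1],
  [-0.002,0,0,0,0,0,-1],
  [-0.002,0,0,0,0,0,-1],
  [-0.002,0,0,0,0,0,-1],
  [0,0,0,0,0,0,-1],
  [0,0,0,0,0,0,-1],
])

```text
t: 11.95
tcp_pos: [0.5396, -0.1494, 0.0206]
tool_rot: [0.096, 0.995, 0.0, -0.0]
force: [-0.9, 0.1, 0.7]
finger_gap: 0.001
gripper_force: 0.4
```

Request:
drive_tool([
  [-0.002,0,0,0,0,0,-1],
  [-0.002,0,0,0,0,0,-1],
  [0,0,0,0,0,0,-1],
  [0,0,0,0,0,0,-1],
])

```text
t: 12.35
tcp_pos: [0.5409, -0.149, 0.0205]
tool_rot: [0.096, 0.995, 0.001, -0.003]
force: [-6.6, 0.8, 3.7]
finger_gap: 0.0
gripper_force: 2.9
```

Request:
drive_tool([
  [-0.001,0,-0.0003,0,0,0,-1],
  [-0.001,0,-0.0002,0,0,0,-1],
  [0,0,0,0,0,0,-1],
  [0,0,0,0,0,0,-1],
])

```text
t: 12.75
tcp_pos: [0.5454, -0.1504, 0.0209]
tool_rot: [0.096, 0.995, 0.0, -0.001]
force: [-2.4, 0.8, -1.0]
finger_gap: -0.0
gripper_force: 1.6
```

Request:
drive_tool([
  [-0.001,0,0,0,0,0,-1],
  [-0.001,0,0,0,0,0,-1],
  [0,0,0,0,0,0,-1],
  [0,0,0,0,0,0,-1],
])

```text
t: 13.15
tcp_pos: [0.548, -0.1511, 0.0212]
tool_rot: [0.096, 0.995, -0.0, 0.0]
force: [-2.8, 1.0, -1.1]
finger_gap: -0.002
gripper_force: 1.3
```

Request:
drive_tool([
  [-0.002,0,0,0,0,0,-1],
  [-0.002,0,0,0,0,0,-1],
  [-0.002,0,0,0,0,0,-1],
  [-0.002,0,0,0,0,0,-1],
  [-0.002,0,0,0,0,0,-1],
  [0,0,0,0,0,0,-1],
  [0,0,0,0,0,0,-1],
])

```text
t: 13.85
tcp_pos: [0.5582, -0.1532, 0.0213]
tool_rot: [0.096, 0.995, -0.0, 0.001]
force: [-2.0, 0.7, -0.9]
finger_gap: -0.0
gripper_force: 0.8
```

Request:
drive_tool([
  [-0.002,0,0,0,0,0,-1],
  [-0.002,0,0,0,0,0,-1],
  [-0.002,0,0,0,0,0,-1],
  [0,0,0,0,0,0,-1],
  [0,0,0,0,0,0,-1],
])

```text
t: 14.35
tcp_pos: [0.5639, -0.1542, 0.0212]
tool_rot: [0.096, 0.995, -0.0, 0.001]
force: [-1.7, 0.9, -0.6]
finger_gap: -0.001
gripper_force: 0.9
```

Request:
drive_tool([
  [-0.002,0,0,0,0,0,-1],
  [-0.002,0,0,0,0,0,-1],
  [-0.001,0,0,0,0,0,-1],
  [0,0,0,0,0,0,-1],
  [0,0,0,0,0,0,-1],
])

```text
t: 14.85
tcp_pos: [0.5686, -0.1551, 0.0212]
tool_rot: [0.096, 0.995, -0.0, 0.0]
force: [-1.5, 0.4, -1.2]
finger_gap: 0.003
gripper_force: 1.0
```

Request:
drive_tool([
  [-0.002,0,0,0,0,0,-1],
  [-0.002,0,0,0,0,0,-1],
  [0,0,0,0,0,0,-1],
  [0,0,0,0,0,0,-1],
])

```text
t: 15.25
tcp_pos: [0.5727, -0.1559, 0.0212]
tool_rot: [0.096, 0.995, -0.0, 0.001]
force: [-1.6, 1.6, -0.9]
finger_gap: -0.001
gripper_force: 0.9
```

Request:
drive_tool([
  [-0.0015,0,0,0,0,0,-1],
  [-0.0015,0,0,0,0,0,-1],
  [0,0,0,0,0,0,-1],
  [0,0,0,0,0,0,-1],
])

```text
t: 15.65
tcp_pos: [0.5754, -0.1564, 0.0212]
tool_rot: [0.096, 0.995, -0.0, 0.0]
force: [-2.4, 0.4, -1.7]
finger_gap: 0.005
gripper_force: 1.0
```

Request:
drive_tool([
  [-0.0015,0,0,0,0,0,-1],
  [-0.0015,0,0,0,0,0,-1],
  [0,0,0,0,0,0,-1],
  [0,0,0,0,0,0,-1],
])

```text
t: 16.05
tcp_pos: [0.5785, -0.157, 0.0212]
tool_rot: [0.096, 0.995, -0.0, 0.0]
force: [-2.5, 1.5, -1.5]
finger_gap: 0.0
gripper_force: 1.0
```

Request:
drive_tool([
  [-0.0015,0,0,0,0,0,-1],
  [-0.0015,0,0,0,0,0,-1],
  [0,0,0,0,0,0,-1],
  [0,0,0,0,0,0,-1],
])

```text
t: 16.45
tcp_pos: [0.5814, -0.1576, 0.0212]
tool_rot: [0.096, 0.995, -0.0, 0.0]
force: [-1.6, 0.3, -0.9]
finger_gap: -0.004
gripper_force: 0.9
```

Request:
drive_tool([
  [-0.0015,0,0,0,0,0,-1],
  [-0.0015,0,0,0,0,0,-1],
  [0,0,0,0,0,0,-1],
  [0,0,0,0,0,0,-1],
])

```text
t: 16.85
tcp_pos: [0.5844, -0.1582, 0.0212]
tool_rot: [0.096, 0.995, -0.0, 0.0]
force: [-2.2, 1.0, -1.7]
finger_gap: 0.0
gripper_force: 1.0
```

Run:
```python
from h import *
t0=load('top0');t=snap('top','t3')
x=np.array([.9817,-.1904]);y=np.array([.1904,.9817]);o=np.array([.730,-.187])
uv=np.array([(u,v) for u in range(365,445) for v in range(145,225)])
for d in(t0,t):
    P=bydepth(d,uv);l=np.c_[(P[:,:2]-o)@x,(P[:,:2]-o)@y,P[:,2]]
    k=(abs(l[:,0])<.06)&(abs(l[:,1])<.055)&(l[:,2]>.01)&(l[:,2]<.06);l=l[k];print(k.sum(),np.linalg.lstsq(np.c_[l[:,:2],np.ones(len(l))],l[:,2],rcond=None)[0].round(4))
go(.59,-.159,.0212,-.19)
```

```text
1546 [ 0.0726 -0.0022  0.0315]
1283 [-0.0038  0.0029  0.0363]
t 16.9 tcp [ 0.5843 -0.1581  0.0212] z [ 7.e-04 -3.e-04 -1.e+00] shift [-0.0057  0.0002 -0.    ] turn tool z -0.1 F [-1.6  -0.39 -1.59] gap -0.0012231879822059291 q [-0.45  0.82  1.62  0.    0.7  -1.83]
```

Request:
drive_tool([
  [-0.001,0,0,0,0,0,-1],
  [-0.001,0,0,0,0,0,-1],
  [0,0,0,0,0,0,-1],
  [0,0,0,0,0,0,-1],
])

```text
t: 17.3
tcp_pos: [0.5862, -0.1585, 0.0212]
tool_rot: [0.096, 0.995, -0.0, 0.0]
force: [-2.8, 0.9, -1.3]
finger_gap: 0.001
gripper_force: 1.3
```

Request:
drive_tool([
  [-0.001,0,0,0,0,0,-1],
  [-0.001,0,0,0,0,0,-1],
  [0,0,0,0,0,0,-1],
  [0,0,0,0,0,0,-1],
])

```text
t: 17.7
tcp_pos: [0.5883, -0.1589, 0.0212]
tool_rot: [0.096, 0.995, -0.0, 0.0]
force: [-2.3, 1.2, -0.6]
finger_gap: -0.002
gripper_force: 1.3
```

Request:
drive_tool([
  [-0.001,0,0,0,0,0,-1],
  [-0.001,0,0,0,0,0,-1],
  [0,0,0,0,0,0,-1],
  [0,0,0,0,0,0,-1],
])

```text
t: 18.1
tcp_pos: [0.5901, -0.1592, 0.0212]
tool_rot: [0.096, 0.995, -0.0, 0.0]
force: [-3.5, 1.0, -0.3]
finger_gap: -0.001
gripper_force: 1.6
```

Request:
drive_tool([
  [-0.001,0,0,0,0,0,-1],
  [0,0,0,0,0,0,-1],
  [0,0,0,0,0,0,-1],
])

```text
t: 18.4
tcp_pos: [0.5902, -0.1593, 0.0212]
tool_rot: [0.096, 0.995, 0.0, -0.001]
force: [-4.5, 0.4, 1.9]
finger_gap: 0.002
gripper_force: 2.5
```

Request:
drive_tool([
  [-0.001,0,0,0,0,0,-1],
  [0,0,0,0,0,0,-1],
  [0,0,0,0,0,0,-1],
])

```text
t: 18.7
tcp_pos: [0.5902, -0.1592, 0.0212]
tool_rot: [0.096, 0.995, 0.0, -0.002]
force: [-6.6, 0.7, 3.2]
finger_gap: -0.001
gripper_force: 3.3
```

Request:
drive_tool([
  [-0.001,0,0,0,0,0,-1],
  [0,0,0,0,0,0,-1],
  [0,0,0,0,0,0,-1],
])

```text
t: 19.0
tcp_pos: [0.5903, -0.1592, 0.0212]
tool_rot: [0.095, 0.995, 0.001, -0.003]
force: [-8.7, 0.9, 5.0]
finger_gap: -0.0
gripper_force: 4.2
```

Request:
drive_tool([
  [0,0,-0.0005,0,0,0,-1],
  [0,0,-0.0003,0,0,0,-1],
  [0,0,0,0,0,0,-1],
  [0,0,0,0,0,0,-1],
])

```text
t: 19.4
tcp_pos: [0.5904, -0.1591, 0.0212]
tool_rot: [0.096, 0.995, 0.001, -0.003]
force: [-6.2, -0.0, 0.2]
finger_gap: 0.005
gripper_force: 3.4
```

Request:
drive_tool([
  [-0.0005,0,-0.0003,0,0,0,-1],
  [0,0,0,0,0,0,-1],
  [0,0,0,0,0,0,-1],
])

```text
t: 19.7
tcp_pos: [0.5906, -0.159, 0.0213]
tool_rot: [0.096, 0.995, 0.001, -0.003]
force: [-7.6, 1.0, -0.7]
finger_gap: -0.002
gripper_force: 3.5
```

Request:
drive_tool([
  [-0.001,0,-0.0003,0,0,0,-1],
  [0,0,0,0,0,0,-1],
  [0,0,0,0,0,0,-1],
])

```text
t: 20.0
tcp_pos: [0.5907, -0.1589, 0.0213]
tool_rot: [0.095, 0.995, 0.001, -0.004]
force: [-8.0, -0.0, -0.3]
finger_gap: 0.002
gripper_force: 4.0
```

Request:
drive_tool([
  [-0.001,0,-0.0004,0,0,0,-1],
  [0,0,0,0,0,0,-1],
  [0,0,0,0,0,0,-1],
])

```text
t: 20.3
tcp_pos: [0.5908, -0.1588, 0.0213]
tool_rot: [0.095, 0.995, 0.001, -0.005]
force: [-9.3, 0.3, -1.7]
finger_gap: -0.001
gripper_force: 4.5
```

Request:
drive_tool([
  [-0.001,0,-0.0004,0,0,0,-1],
  [0,0,0,0,0,0,-1],
  [0,0,0,0,0,0,-1],
])

```text
t: 20.6
tcp_pos: [0.5909, -0.1587, 0.0214]
tool_rot: [0.095, 0.995, 0.002, -0.006]
force: [-8.8, 0.5, -2.1]
finger_gap: -0.0
gripper_force: 5.0
```

Request:
drive_tool([
  [-0.001,0,0,0,0,0,-1],
  [0,0,0,0,0,0,-1],
  [0,0,0,0,0,0,-1],
])

```text
t: 20.9
tcp_pos: [0.591, -0.1586, 0.0214]
tool_rot: [0.095, 0.995, 0.002, -0.007]
force: [-11.0, 1.2, -1.6]
finger_gap: 0.0
gripper_force: 5.9
```

Request:
drive_tool([
  [-0.001,0,-0.0002,0,0,0,-1],
  [0,0,0,0,0,0,-1],
  [0,0,0,0,0,0,-1],
])

```text
t: 21.2
tcp_pos: [0.591, -0.1586, 0.0214]
tool_rot: [0.095, 0.995, 0.002, -0.008]
force: [-13.0, 0.1, 0.5]
finger_gap: -0.002
gripper_force: 6.5
```

Request:
drive_tool([
  [-0.0005,0,-0.0002,0,0,0,-1],
  [0,0,0,0,0,0,-1],
  [0,0,0,0,0,0,-1],
])

```text
t: 21.5
tcp_pos: [0.5911, -0.1586, 0.0214]
tool_rot: [0.095, 0.995, 0.002, -0.009]
force: [-14.4, 0.6, -0.4]
finger_gap: 0.003
gripper_force: 6.7
```

Request:
drive_tool([
  [0,0,0,0,0,0,-1],
  [0,0,0,0,0,0,-1],
])

```text
t: 21.7
tcp_pos: [0.5911, -0.1585, 0.0214]
tool_rot: [0.095, 0.995, 0.002, -0.009]
force: [-13.2, -0.1, -1.4]
finger_gap: 0.002
gripper_force: 6.7
```

Request:
drive_tool([
  [0,0,0,0,0,0,-1],
  [0,0,0,0,0,0,-1],
])

```text
t: 21.9
tcp_pos: [0.5911, -0.1585, 0.0214]
tool_rot: [0.095, 0.995, 0.002, -0.009]
force: [-13.6, 0.2, -0.7]
finger_gap: 0.004
gripper_force: 6.7
```

Run:
```python
from h import *
x=np.array([.9817,-.1904]);y=np.array([.1904,.9817]);o=np.array([.730,-.187])
uv=np.array([(u,v) for u in range(365,445) for v in range(145,225)])
for i in range(4):
    d=snap('top','t4');P=bydepth(d,uv);l=np.c_[(P[:,:2]-o)@x,(P[:,:2]-o)@y,P[:,2]]
    k=(l[:,0]>-.05)&(l[:,0]<.06)&(abs(l[:,1])<.055)&(l[:,2]>.01)&(l[:,2]<.06);l=l[k];print(k.sum(),np.linalg.lstsq(np.c_[l[:,:2],np.ones(len(l))],l[:,2],rcond=None)[0].round(4),manip.sense()['force'].round(2))
```

```text
1102 [-0.0118 -0.0029  0.037 ] [-13.8    0.42  -0.7 ]
1110 [-0.0129 -0.0008  0.0368] [-13.79   0.98  -1.39]
1103 [-0.0041  0.0028  0.0366] [-14.34   0.53  -0.96]
1117 [-0.0128  0.0035  0.0368] [-13.37   0.47  -0.78]
```

Request:
drive_tool([
  [-0.0004,0,-0.0001,0,0,0,-1],
  [-0.0003,0,0,0,0,0,-1],
  [0,0,0,0,0,0,-1],
  [0,0,0,0,0,0,-1],
])

```text
t: 22.5
tcp_pos: [0.5911, -0.1585, 0.0214]
tool_rot: [0.095, 0.995, 0.002, -0.01]
force: [-14.6, -0.4, -1.1]
finger_gap: 0.001
gripper_force: 7.3
```

Request:
drive_tool([
  [0,0,0,0,0,0,-1],
  [0,0,0,0,0,0,-1],
  [0,0,0,0,0,0,-1],
])

```text
t: 22.8
tcp_pos: [0.5911, -0.1586, 0.0214]
tool_rot: [0.095, 0.995, 0.002, -0.01]
force: [-14.9, -0.5, -1.2]
finger_gap: 0.001
gripper_force: 7.3
```

The push is about 15 N, as asked. I'll back off straight.

Request:
drive_tool([
  [0.002,0,0,0,0,0,-1],
  [0.003,0,0,0,0,0,-1],
  [0.005,0,0,0,0,0,-1],
  [0.01,0,0,0,0,0,-1],
  [0.02,0,0,0,0,0,-1],
  [0.02,0,0,0,0,0,-1],
  [0,0,0,0,0,0,-1],
  [0,0,0,0,0,0,-1],
])

```text
t: 23.6
tcp_pos: [0.5422, -0.1505, 0.0247]
tool_rot: [0.096, 0.995, -0.001, 0.002]
force: [0.5, -0.8, 0.1]
finger_gap: -0.0
gripper_force: 0.0
```

Request:
drive_tool([
  [0,0,-0.03,0,0,0,-1],
  [0,0,-0.04,0,0,0,-1],
  [0,0,-0.04,0,0,0,-1],
  [0,0,-0.04,0,0,0,-1],
  [0,0,0,0,0,0,-1],
])

```text
t: 24.1
tcp_pos: [0.5463, -0.1521, 0.1804]
tool_rot: [0.096, 0.995, -0.003, 0.008]
force: [0.9, -0.4, 0.4]
finger_gap: -0.004
gripper_force: 0.0
```

Run:
```python
from h import *
go(.5,-.14,.17,-.19)
a=snap('wrist','w5')['image'];b=snap('side','s5')['image'];s=snap('top','t5')['image']
c=np.zeros((400,800,3),np.uint8);c[:,:400]=cv2.resize(s[130:290,340:500],(400,400),interpolation=cv2.INTER_CUBIC);c[:300,400:]=cv2.resize(a,(400,300));c[300:,400:]=cv2.resize(b[160:240,240:400],(400,200))[50:150]
cv2.imwrite('pics/fin.png',c[:,:,::-1])
d=load('t5');x=np.array([.9817,-.1904]);y=np.array([.1904,.9817]);o=np.array([.730,-.187])
uv=np.array([(u,v) for u in range(365,445) for v in range(145,225)])
P=bydepth(d,uv);l=np.c_[(P[:,:2]-o)@x,(P[:,:2]-o)@y,P[:,2]]
k=(l[:,0]>-.05)&(l[:,0]<.06)&(abs(l[:,1])<.055)&(l[:,2]>.01)&(l[:,2]<.06);l=l[k];print(np.linalg.lstsq(np.c_[l[:,:2],np.ones(len(l))],l[:,2],rcond=None)[0].round(4))
```

```text
t 24.1 tcp [ 0.5463 -0.1521  0.1804] z [ 0.0152 -0.0075 -0.9999] shift [0.0479 0.0031 0.0097] turn tool z -0.08 F [ 0.88 -0.43  0.39] gap -0.0036618646967612805 q [-0.47  0.53  1.66  0.    0.94 -1.85]
[-0.0113  0.0041  0.037 ]
```

View pics/fin.png

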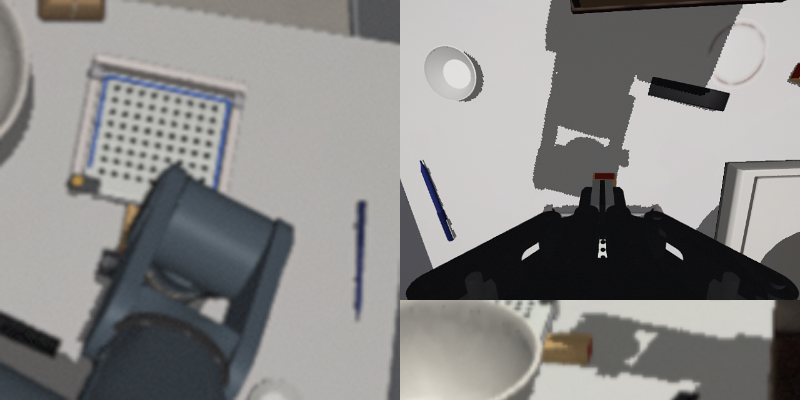

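The wedge sits straight under the middle of the edge with its butt outside (wrist panel, red at (604,177)). The plate reads about 0.011 rad above level and everything else is untouched, so I'm handing in.

```bash
python3 -c "
from station import manip
print(manip.sign_off())"
```

```text
the job is handed in; nothing more can be done
None
```

The wedge is jammed straight in under the middle of the plate's front edge with about 15 N of push and the plate measures about 0.011 rad from level; the job is handed in, but no verdict came back and the final bearing force can't be read directly.

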